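Tip the pencil tube and lay the pencil in the desk tray

TASK

Tip the pivoting clear tube mouth-down so that the red pencil slides out by itself against the stand's front lip, then take the pencil by its exposed end and draw it right out of the tube. Set it down flat inside the white tray: lower it in, do not drop it. Leave the jar, the eraser and the sharpener where they are.

Things in the scene. Friction and masses are not known exactly. Their poses are not given: they have to be found in the camera images.
- stand: Fixed wooden stand. Origin on the table under the hinge; x = level way the tube's mouth points, z up. Base 70 mm wide, 8 thick, x -97 to 148 mm. Two cheeks, x -15 to 15, y 21 to 27 mm either side, 120 high; hinge 105 mm above the table. Front lip that stops the sliding pencil: upright plate 44 wide, 5 thick, inner face x = 140 mm, top 50 mm above the table.
- tube (a joint): Tube hinge, rad: 0 = start, mouth raised 0.30 above level; 0.30 = level; 0.75 = end stop, mouth dipped 0.45 below level. It stays where left (friction 0.06 N m; 1 to 2 N on the tab moves it) and follows when the pencil in it is lifted. The pencil slides out once the mouth is dipped 0.15 to 0.3 rad below level (hidden friction), at the end stop always.
- tube_hinge (a point): The hinge axis of the tube, on the tube's axis. Axes turn with the tube: x along the tube towards the mouth, y along the hinge (level).
- tube_mouth (a point): Centre of the open mouth of the clear plastic tube, 90 mm from the hinge along the tube. Tube outside diameter 28 mm, bore about 19 to 20 mm, 175 mm long, the far end closed by a blue cap. Axes as tube_hinge.
- tube_tab (a point): Centre of the top face of the flat blue press tab (28 mm along the tube x 24 mm) on top of the tube, 70 mm from the hinge along the tube and 18 mm off its axis. Press it down to tip the mouth down; its face is slippery. Axes as tube_hinge.
- pencil: Thick red pencil, 10 mm diameter, 150 long incl. 22 mm cone, about 15 g. Origin at mid-length on the axis; x to the blunt end. At first wholly inside the tube, blunt end 19 mm short of the mouth. Slid out against the lip, about 65 mm stands out of the mouth, 4 mm below the tube's axis and parallel to it.
- pencil_blunt (a point): Middle of the pencil's blunt end, 75 mm from its origin; axes as the pencil. Slid out, it rests on the lip, with about 58 mm (level) between mouth and lip for fingers. To draw the pencil out, first raise this end over the lip; the tube swings up with it.
- pencil_point (a point): Tip of the pencil's point, 75 mm from its origin the other way. Axes as the pencil.
- tray: Fixed white open tray, outside 200 (own x) x 80 (y) x 16 mm high, walls and floor 4 mm thick, inside 192 x 72 mm. Origin: centre of its underside on the table. The pencil fits in lengthwise, either way round.
- jar: Loose glass jar with a red twist cap, 68 mm diameter, 95 mm high. Origin: centre of its underside. A bystander.
- eraser: Loose white eraser 45 x 22 x 13 mm. Origin: centre of its underside. A bystander.
- sharpener: Loose green pencil sharpener with a steel blade on top, 34 x 26 x 22 mm. Origin: centre of its underside. A bystander.
Things that resemble listed ones, but are neither listed nor needed, are in the scene too. Several things look just like the tray: the one meant starts farthest from the robot's base.

How it is judged:
On the way, in this order (a step that is already met when the one before it is completed fails the run):
1. the tube is tipped and the untouched pencil has slid out against the lip, at least 45 mm of it beyond the mouth, at rest (x of pencil_blunt in the frame of tube_mouth above 0.045 m and x of pencil_point in the frame of tube_mouth below -0.04 m and contact force between the fingers and pencil below 0.05 N and linear speed of pencil below 0.03 m/s), for 0.2 s.
2. the pencil, held in the fingers, is drawn wholly out of the tube (x of pencil_point in the frame of tube_mouth above 0.003 m and contact force between the fingers and pencil above 0.3 N), for 0.1 s.
3. the pencil, still held, is lowered into the tray (its middle under 50 mm above the table) (x of pencil in the frame of tray between -0.06 and 0.06 m and y of pencil in the frame of tray between -0.037 and 0.037 m and z of pencil in the frame of tray below 0.05 m and contact force between the fingers and pencil above 0.3 N), for 0.05 s.
At the end, for the whole second after the job is handed in: The pencil lies released and at rest in the tray: both ends inside its walls and on its floor (ends' axis under 16 mm above the table) (x of pencil_blunt in the frame of tray between -0.097 and 0.097 m and y of pencil_blunt in the frame of tray between -0.037 and 0.037 m and z of each of pencil_blunt, pencil_point in the frame of tray below 0.016 m and x of pencil_point in the frame of tray between -0.097 and 0.097 m and y of pencil_point in the frame of tray between -0.037 and 0.037 m and linear speed of pencil below 0.02 m/s and contact force between the fingers and pencil below 0.05 N); the robot touches nothing.
It fails at once if the jar is moved by more than 20 mm (distance of jar from where it was at the start of the episode above 0.02 m).
It fails at once if the eraser is moved by more than 20 mm (distance of eraser from where it was at the start of the episode above 0.02 m).
It fails at once if the sharpener is moved by more than 20 mm (distance of sharpener from where it was at the start of the episode above 0.02 m).
It also fails if it takes over 48 s, if anything falls off the work surface, if the arm or the gripper's body presses on something with over 40 N, if the wrist force passes 120 N, or if a joint passes its speed limit or range.

ROBOT

A 6-joint arm with a two-finger parallel gripper is mounted at the origin on the work surface. World frame = base frame: x ahead of the robot, y to its left, z up, the work surface at z = 0. Lengths are in m, angles in rad, forces in N, time in s.
With the tool pointing down it reaches from about 0.35 to 0.775 m from the base axis. Payload 7.3 kg.
Tool frame: the origin (TCP) lies on the centre line of the jaws, within the pads' length; the fingertips stand 25 mm ahead of it and the grasp point (between the pads) lies 6 mm ahead of it; z points along the fingers, y is the line along which they close (so a half turn about z gives the same grasp; the last joint's range is limited). The gripper opens to 92 mm and grips with 3 to 60 N. Pads are 19 mm wide; open, the fingers measure 130 mm over their backs; the gripper's body (75 mm by 190 mm) begins 47 mm behind the grasp point.
Start: joints at [-1.328, 0.342, 1.524, -0, 1.275, -0.146], TCP at [0.199, -0.486, 0.252] pointing down, gripper open.
Joint ranges: [-2.53, 2.53], [-0.77, 2.02], [0.04, 2.7], [-1, 4.14], [0.28, 2.66], [-3.11, 3.11]. Speed limits (rad/s): [2.57, 2.57, 3.14, 3.14, 3.14, 3.14].

INTERFACE

Orientations are given as [roll, pitch, yaw] about the fixed x, y, z axes, in that order (R = Rz(yaw) Ry(pitch) Rx(roll)).
In Python, from cell import status, read_camera, camera_info, ticket, models gives the robot as it stands.
- The arm moves only by the tool send_rows, never from a script. Its argument "plan" is a list of rows, each an object with "offset": the shift along the tool's x, y, z in mm, a list of three; "yaw": the turn about the tool's z in rad. In form: [{"offset": [dx, dy, dz], "yaw": yaw}, ...]. A call has 1 to 20 rows; each row shifts and turns the commanded pose from where the row before left it, along the tool's axes as they then stand; what a row does not reach is not made up. A row lasts 1/10 s, in which the tool goes at most 50 mm and 8.59 degrees, less where a joint would pass 70% of its speed; a pose out of reach is approached as far as the arm can. A call is refused whole if a number of a shift passes 50 or a number of a turn 0.15, either way. A call with a gripper value outside its range is refused whole. "hand" is the closure, from 0 (fully open) to 1 (shut), set as the call begins (left out, the last holds). The fingers move at their own pace and stop on an object; "squeeze" is the grip in N (left out, the last holds). Time passes only in rows, so rows that do not move let the fingers close. It gives the time, the measured TCP pose, the force, the opening and the grip force at its end, in the units of the state.
- status.observe(): the state, without advancing time (a new reading comes with each control period).
- read_camera(name): name is "side" or "top"; returns the picture (420x560x3 uint8, red, green, blue); there is no depth.
- camera_info(name): a dict with "vfov" (degrees; the focal length in pixels is half the picture's height over the tangent of half this angle, whatever the lens; pixels are square), "cx", "cy" (the principal point, pixels), "distortion" ([k1, k2, p1, p2, k3] as OpenCV has them; the pictures are not rectified), "origin" and "attitude" of the camera in the world. Camera axes: x right, y down, z forward; pixel columns grow to the right and rows downward; lengths in m; the calibration is good to about 2 mm. A picture is of the moment at which its call begins. camera_info takes no time and is no camera call.
- ticket.hand_in(): hands the job in; it is judged then, once.
Trained networks look in the newest picture that a camera, given by its name, has taken for a name from the list of things; names that differ only in an ending like _2 or _b are one class to them, and where a whole thing is asked for, a point or a joint stands for the part that bears it (a point fixed in the world has none). Each returns a list of dicts, best first, with "conf" (0 to 1); they miss things now and then, are a little off and sometimes report something else, mostly with a low value. They report only what shows in the picture. A call takes as long as a camera call. They do not tell look-alikes from the thing itself.
- models.regions_of(camera, label): "mask" (420x560 bool, what is visible of it) and "extent" ([left, top, right, bottom] in pixels, round what is visible of it).
The state is a dict: "time": time; "qpos": joint angles; "qvel": joint speeds; "joint_efforts": joint torques, N m; "tool_pos": TCP position; "tool_rot": TCP orientation; "contact_force": force on the tool from outside, world axes, zero at the start; "torque": the same for the moment, N m; "opening": finger opening in m; "grip_force": force on a finger pad.
Only numpy, scipy, OpenCV 4.12 (cv2) and the standard library are available. Lean on these libraries where they do the work, as an engineer would, in place of code of your own. Each camera call takes 0.05 s, during which the arm holds its last target. There are 200 camera calls.

## Working session

There is one attempt and no reset: what is moved stays moved. The work goes in short steps, Python scripts to look and compute and a tool call to move; the robot and the scene stay as the last step left them, time stands still between calls to the robot, and variables do not carry over. Pictures are saved under pics/ and viewed, at most 10 in all, crops included, and the job is handed in when it is done.

Besides the shell and the picture viewer there is one more tool, called after "Request:" as name(argument=value, ...), one argument or row to a line, values as JSON. send_rows: Moves the arm, as the interface text tells. Its arguments: {"type":"object","properties":{"plan":{"type":"array"},"hand":{"type":"number"},"squeeze":{"type":"number"}},"required":["plan"]}

```bash
mkdir -p pics; ls; python3 - <<'E'
from cell import status, read_camera, camera_info, models
import cv2, numpy as np
s=status.observe(); print(s['time'],s['tool_pos'],s['tool_rot'],s['opening'])
for c in ['side','top']:
    im=read_camera(c); cv2.imwrite(f'pics/{c}0.png',im[:,:,::-1]); print(c,camera_info(c))
    for l in ['stand','tube_tab','tray','jar','eraser','sharpener','tube','pencil']:
        for r in models.regions_of(c,l):
            ys,xs=np.nonzero(r['mask']); print(l,round(r['conf'],2),[int(v) for v in r['extent']],xs.mean().round(1),ys.mean().round(1),len(xs))
E
```

```text
pics
0.0 [ 0.19893071 -0.48544005  0.251046  ] [-3.14004731e+00 -2.01979094e-04  3.88784919e-01] 0.09182337359919329
side {'vfov': 56.89186082411219, 'cx': 281.53053962487, 'cy': 210.3929544273977, 'distortion': array([0.00314636, 0.        , 0.        , 0.        , 0.        ]), 'origin': array([0.34964897, 0.67918612, 0.64952807]), 'attitude': array([-2.21457202, -0.0232759 , -2.85232278])}
stand 0.74 [218, 250, 299, 378] 259.1 311.8 5124
stand 0.38 [226, 247, 279, 338] 254.4 294.1 1579
tube_tab 0.81 [230, 249, 279, 339] 255.0 292.9 1547
tray 0.83 [259, 175, 332, 206] 297.6 191.1 1256
tray 0.75 [307, 230, 394, 275] 352.7 251.6 2284
tray 0.74 [353, 174, 425, 214] 387.0 193.6 1427
jar 0.86 [293, 326, 331, 387] 310.3 356.2 2082
eraser 0.5 [188, 232, 203, 245] 195.2 239.2 155
sharpener 0.62 [132, 291, 149, 309] 139.3 298.4 237
tube 0.56 [225, 248, 283, 342] 254.4 293.6 1550
top {'vfov': 57.59767401136601, 'cx': 276.3099676576879, 'cy': 209.61152363359736, 'distortion': array([-0.06580104,  0.        ,  0.        ,  0.        ,  0.        ]), 'origin': array([ 0.37563754, -0.02517845,  0.92538453]), 'attitude': array([-2.9208263 , -0.00536286, -1.4949391 ])}
stand 0.96 [128, 205, 236, 256] 183.2 227.6 3034
tube_tab 0.78 [126, 207, 202, 228] 165.6 218.5 973
tube_tab 0.56 [115, 258, 156, 285] 137.6 272.7 956
tray 0.9 [353, 180, 398, 266] 375.0 223.8 2652
tray 0.71 [265, 252, 301, 344] 282.7 299.2 3032
tray 0.65 [371, 287, 434, 382] 403.0 333.3 3215
tray 0.18 [176, 123, 191, 135] 183.0 129.5 139
jar 0.85 [118, 258, 159, 288] 138.2 272.9 933
eraser 0.63 [255, 135, 269, 150] 263.0 143.5 185
sharpener 0.63 [178, 124, 189, 133] 183.1 129.0 116
tube 0.75 [127, 208, 199, 232] 165.0 218.5 950
tube 0.66 [113, 259, 158, 287] 137.9 272.8 995
pencil 0.59 [128, 208, 203, 233] 166.5 218.5 996
```

```bash
python3 - <<'E'
import cv2,numpy as np
a=cv2.imread('pics/top0.png');cv2.imwrite('pics/top0b.png',cv2.resize(a,(800,600),interpolation=cv2.INTER_CUBIC))
a=cv2.imread('pics/side0.png')[225:400,160:393];cv2.imwrite('pics/side0b.png',cv2.resize(a,(798,600),interpolation=cv2.INTER_CUBIC))
E
cat > h.py <<'E'
import numpy as np,cv2
from scipy.spatial.transform import Rotation as R
from cell import camera_info
def cam(c):
    i=camera_info(c); f=210/np.tan(np.radians(i['vfov'])/2)
    K=np.array([[f,0,i['cx']],[0,f,i['cy']],[0,0,1]]); return K,i['distortion'],np.array(i['origin']),R.from_euler('xyz',i['attitude']).as_matrix()
def ray(c,px):
    K,d,o,M=cam(c); u=cv2.undistortPoints(np.array([[px]],float),K,d)[0,0]; return o,M@np.array([u[0],u[1],1])
def atz(c,px,z):
    o,v=ray(c,px); return o+v*(z-o[2])/v[2]
def proj(c,P):
    K,d,o,M=cam(c); P=(np.atleast_2d(P)-o)@M
    return cv2.projectPoints(P,np.zeros(3),np.zeros(3),K,d)[0][:,0]
E
```

```text
(no output)
```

View pics/top0b.png

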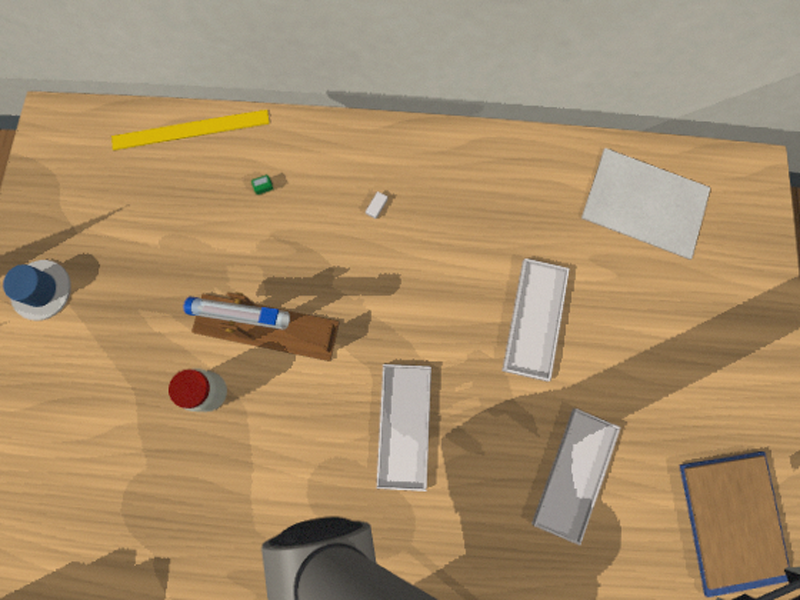

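View pics/side0b.png

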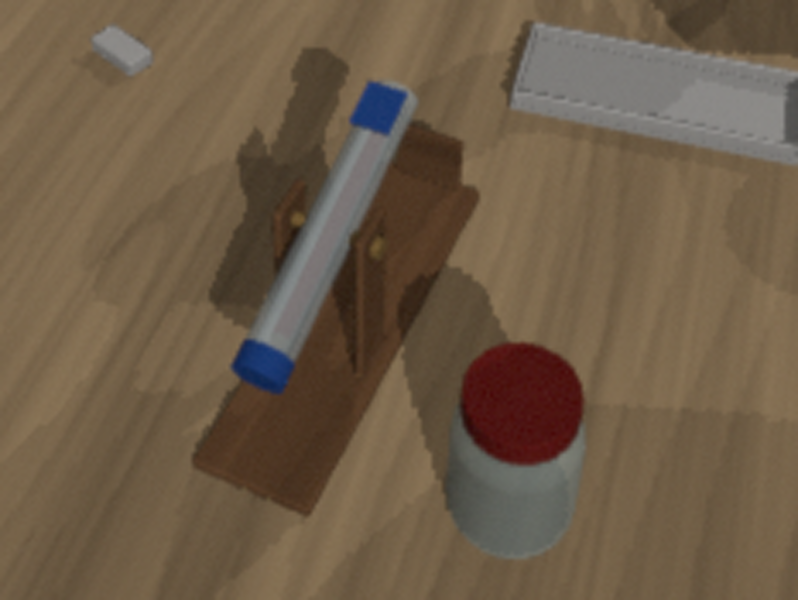

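Top picture: stand with the tube's mouth to the right (tab ~(268,315) in the 800-px view), three trays at (537,320), (405,427), (577,476), jar at (200,390). Side crop: tab (380,108), rear base corners (195,463) and (307,513), front right corner (480,195).

```bash
cat >> h.py <<'E'
def S(c,p):
    p=np.array(p,float)
    return p*0.7 if c=='top' else np.array([160,225])+p*np.array([233/798,175/600])
E
python3 - <<'E'
from h import *
from scipy.optimize import least_squares
def tabp(t,a=0.07,n=0.018):return [a*np.cos(t)-n*np.sin(t),0,0.105+a*np.sin(t)+n*np.cos(t)]
def ax(t,a,n=0):return [a*np.cos(t)-n*np.sin(t),0,0.105+a*np.sin(t)+n*np.cos(t)]
T=.30
L=[('top',(337,320),[.148,.035,.008]),('top',(331,359),[.148,-.035,.008]),('top',(193,332),[-.097,-.035,.008]),
('side',(195,463),[-.097,.035,.008]),('side',(307,513),[-.097,-.035,.008]),('side',(480,195),[.148,-.035,.008]),
('side',(380,108),tabp(T)),('top',(269,315),tabp(T))]
def w(p,q): c,s=np.cos(p[2]),np.sin(p[2]); return np.array([p[0]+c*q[0]-s*q[1],p[1]+s*q[0]+c*q[1],q[2]])
f=lambda p:np.concatenate([proj(c,w(p,q))[0]-S(c,u) for c,u,q in L])
r=least_squares(f,[.5,.1,-1.6],loss='soft_l1'); p=r.x; print('stand',p.round(4)); print(r.fun.reshape(-1,2).round(1) if 0 else f(p).reshape(-1,2).round(1))
for t in(.3,0,-.45): print(t,'tab',w(p,tabp(t)).round(4),'mouth',w(p,ax(t,.09)).round(4),'blunt-ish',w(p,ax(t,.155,-.004)).round(4))
print('lip',w(p,[.14,0,.05]))
for cs in [[(526,259),(569,268),(549,380),(505,371)],[(384,364),(432,367),(427,490),(377,488)],[(577,408),(620,428),(580,543),(534,524)]]:
    P=np.array([atz('top',S('top',c),.016) for c in cs]); m=P.mean(0); a=(P[0]+P[1]-P[2]-P[3])/2; b=(P[1]+P[2]-P[0]-P[3])/2
    print('tray',m.round(4),np.hypot(*m[:2]).round(3),'len',np.linalg.norm(a).round(3),np.linalg.norm(b).round(3),'yaw',np.arctan2(a[1],a[0]).round(3))
print('jar',atz('top',S('top',(190,390)),.095))
E
```

```text
stand [ 0.5188  0.2317 -1.6804]
[[ 0.1  0.2]
 [-1.7  1. ]
 [-2.7  1.1]
 [-1.1 -0.9]
 [ 0.8 -1. ]
 [-0.6 -2.5]
 [-1.3 -1.3]
 [-2.4  0.6]]
0.3 tab [0.512  0.1705 0.1429] mouth [0.5094 0.1462 0.1316] blunt-ish [0.5024 0.0833 0.147 ]
0 tab [0.5111 0.1621 0.123 ] mouth [0.5089 0.1422 0.105 ] blunt-ish [0.5018 0.0776 0.101 ]
-0.45 tab [0.511  0.1613 0.0908] mouth [0.5099 0.1511 0.0659] blunt-ish [0.5037 0.0947 0.034 ]
lip [0.50346017 0.09253584 0.05      ]
tray [ 0.5656 -0.26    0.016 ] 0.622 len 0.2 0.076 yaw -0.158
tray [ 0.37   -0.0474  0.016 ] 0.373 len 0.198 0.08 yaw 0.023
tray [ 0.3125 -0.3328  0.016 ] 0.457 len 0.197 0.078 yaw -0.337
jar [0.39750091 0.28350113 0.095     ]
```

Request:
send_rows(
  plan=[
    {"offset": [33.4, -30.2, 3.5], "yaw": 0},
    {"offset": [33.4, -30.2, 3.5], "yaw": 0},
    {"offset": [33.4, -30.2, 3.5], "yaw": 0},
    {"offset": [33.4, -30.2, 3.5], "yaw": 0},
    {"offset": [33.4, -30.2, 3.5], "yaw": 0},
    {"offset": [33.4, -30.2, 3.5], "yaw": 0},
    {"offset": [33.4, -30.2, 3.5], "yaw": 0},
    {"offset": [33.4, -30.2, 3.5], "yaw": 0},
    {"offset": [33.4, -30.2, 3.5], "yaw": 0},
    {"offset": [33.4, -30.2, 3.5], "yaw": 0},
    {"offset": [33.4, -30.2, 3.5], "yaw": 0},
    {"offset": [33.4, -30.2, 3.5], "yaw": 0},
    {"offset": [33.4, -30.2, 3.5], "yaw": 0},
    {"offset": [33.4, -30.2, 3.5], "yaw": 0},
    {"offset": [33.4, -30.2, 3.5], "yaw": 0},
    {"offset": [33.4, -30.2, 3.5], "yaw": 0},
  ],
  hand=1,
  squeeze=10,
)

```text
time: 2.5
tool_pos: [0.511, 0.1658, 0.1956]
tool_rot: [3.141, -0.0, 0.389]
contact_force: [1.0, -0.4, 0.8]
opening: 0.0004
grip_force: 0.0
```

Request:
send_rows(
  plan=[
    {"offset": [0, 0, 0], "yaw": -0.134},
    {"offset": [0, 0, 0], "yaw": -0.134},
    {"offset": [0, 0, 0], "yaw": -0.134},
    {"offset": [0, 0, 0], "yaw": -0.134},
    {"offset": [0, 0, 0], "yaw": -0.134},
    {"offset": [0, 0, 0], "yaw": -0.134},
    {"offset": [0, 0, 0], "yaw": -0.134},
    {"offset": [0, 0, 0], "yaw": -0.134},
    {"offset": [0, 0, 0], "yaw": 0},
    {"offset": [0, 0, 0], "yaw": 0},
  ],
)

```text
time: 3.5
tool_pos: [0.5104, 0.1639, 0.1957]
tool_rot: [3.142, 0.0, 1.457]
contact_force: [-0.8, -0.5, 1.1]
opening: 0.0006
grip_force: 0.0
```

Request:
send_rows(
  plan=[
    {"offset": [0, 0, 10], "yaw": 0},
    {"offset": [0, 0, 10], "yaw": 0},
    {"offset": [0, 0, 5], "yaw": 0},
    {"offset": [0, 0, 5], "yaw": 0},
    {"offset": [0, 0, 5], "yaw": 0},
    {"offset": [0, 0, 5], "yaw": 0},
    {"offset": [0, 0, 5], "yaw": 0},
    {"offset": [0, 0, 5], "yaw": 0},
    {"offset": [0, 0, 5], "yaw": 0},
    {"offset": [0, 0, 5], "yaw": 0},
    {"offset": [0, 0, 5], "yaw": 0},
    {"offset": [0, 0, 4], "yaw": 0},
    {"offset": [0, 0, 0], "yaw": 0},
  ],
)

```text
time: 4.8
tool_pos: [0.51, 0.1639, 0.126]
tool_rot: [-3.14, 0.0, 1.461]
contact_force: [0.1, -0.1, 0.2]
opening: 0.0005
grip_force: 0.0
```

Request:
send_rows(
  plan=[
    {"offset": [0, 0, 3], "yaw": 0},
    {"offset": [0, 0, 2], "yaw": 0},
    {"offset": [0, 0, 2], "yaw": 0},
    {"offset": [0, 0, 0], "yaw": 0},
    {"offset": [0, 0, 0], "yaw": 0},
  ],
)

```text
time: 5.3
tool_pos: [0.5106, 0.1641, 0.121]
tool_rot: [3.14, -0.001, 1.461]
contact_force: [-4.0, -0.5, 10.4]
opening: 0.0005
grip_force: 5.3
```

```bash
python3 - <<'E'
from cell import read_camera
import cv2
a=read_camera('side')[225:400,160:393,::-1];cv2.imwrite('pics/s1.png',cv2.resize(a,(798,600),interpolation=cv2.INTER_CUBIC))
E
```

```text
(no output)
```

View pics/s1.png

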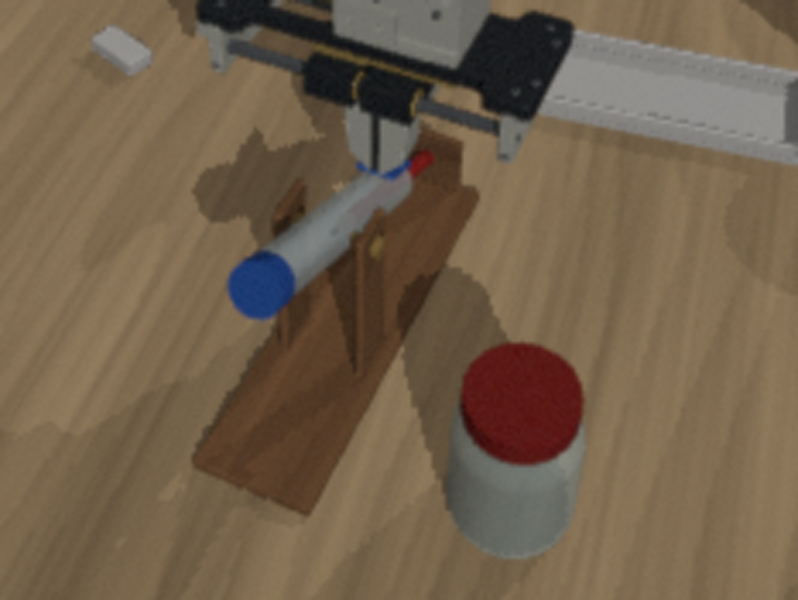

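The tube is at its end stop (10 N on the tab), and the red end shows at (420,165). Retreat and measure it.

Request:
send_rows(
  plan=[
    {"offset": [0, 0, -30], "yaw": 0},
    {"offset": [0, 0, -40], "yaw": 0},
    {"offset": [40, 0, -10], "yaw": 0},
    {"offset": [20, 0, 0], "yaw": 0},
    {"offset": [0, 0, 0], "yaw": 0},
    {"offset": [0, 0, 0], "yaw": 0},
  ],
  hand=0.56,
)

```text
time: 5.95
tool_pos: [0.5165, 0.2234, 0.1991]
tool_rot: [-3.141, 0.001, 1.462]
contact_force: [0.3, 0.8, 0.3]
opening: 0.0393
grip_force: 0.0
```

```bash
python3 - <<'E'
from cell import read_camera,models,status
import cv2
from h import *
a=read_camera('top')
b=a[170:290,120:280,::-1].copy();cv2.imwrite('pics/t2.png',cv2.resize(b,(800,600),interpolation=cv2.INTER_CUBIC))
h=cv2.cvtColor(a,cv2.COLOR_RGB2HSV); m=((h[...,0]<8)|(h[...,0]>172))&(h[...,1]>150)&(h[...,2]>60)
n,l,st,c=cv2.connectedComponentsWithStats(m.astype(np.uint8))
for i in range(1,n):
    if st[i,4]>8: print(st[i],c[i].round(1),atz('top',c[i],.045).round(4))
for r in models.regions_of('top','pencil'): print(r['conf'],r['extent'])
st=np.array([.5188,.2317,-1.6804])
def w(q): cc,s=np.cos(st[2]),np.sin(st[2]); return [st[0]+cc*q[0]-s*q[1],st[1]+s*q[0]+cc*q[1],q[2]]
print(proj('top',[w([.084-.0017,0,.062]),w([.138,0,.034]),w([.14,.022,.05]),w([.14,-.022,.05])]).round(1))
print(status.observe()['tool_pos'],status.observe()['opening'])
E
```

```text
[204 228  26  10 108] [216.3 232.5] [0.5077 0.1205 0.045 ]
[136 260  10  25 176] [140.3 271.7] [0.4031 0.2856 0.045 ]
0.68 [204.0, 229.6, 227.7, 237.1]
[[202.6 229.4]
 [227.8 235.8]
 [229.8 225.7]
 [225.8 244.1]]
[0.51663719 0.22267401 0.19913673] 0.04051580985564323
```

View pics/t2.png

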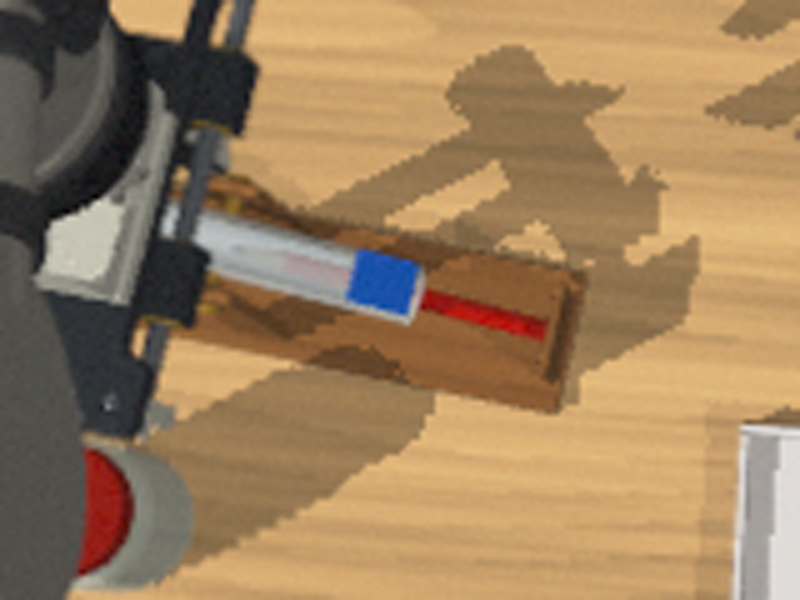

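Red pencil end visible from the mouth (422,298) to the lip (545,328) of the crop, matching the stand model within 2 mm. Go to grasp.

Request:
send_rows(
  plan=[
    {"offset": [-34, 0.5, 0], "yaw": 0},
    {"offset": [-34, 0.5, 0], "yaw": 0},
    {"offset": [-33, 0.5, 10], "yaw": 0},
    {"offset": [0, 0, 25], "yaw": 0},
    {"offset": [0, 0, 25], "yaw": 0},
    {"offset": [0, 0, 25], "yaw": 0},
    {"offset": [0, 0, 16], "yaw": 0},
    {"offset": [0, 0, 12], "yaw": 0},
    {"offset": [0, 0, 10], "yaw": 0},
    {"offset": [0, 0, 10], "yaw": 0},
    {"offset": [0, 0, 0], "yaw": 0},
    {"offset": [0, 0, 0], "yaw": 0},
  ],
)

```text
time: 7.25
tool_pos: [0.5076, 0.123, 0.0669]
tool_rot: [3.141, 0.0, 1.461]
contact_force: [-0.3, 0.1, 0.0]
opening: 0.0403
grip_force: 0.0
```

Request:
send_rows(
  plan=[
    {"offset": [0, 0, 0], "yaw": 0},
    {"offset": [0, 0, 0], "yaw": 0},
    {"offset": [0, 0, 0], "yaw": 0},
    {"offset": [0, 0, 0], "yaw": 0},
    {"offset": [0, 0, 0], "yaw": 0},
    {"offset": [0, 0, 0], "yaw": 0},
  ],
  hand=1,
  squeeze=12,
)

```text
time: 7.85
tool_pos: [0.5074, 0.123, 0.0668]
tool_rot: [3.141, 0.0, 1.461]
contact_force: [0.4, -0.6, 0.5]
opening: 0.0096
grip_force: 12.0
```

Request:
send_rows(
  plan=[
    {"offset": [1, 0, -4], "yaw": 0},
    {"offset": [1, 0, -5], "yaw": 0},
    {"offset": [1, 0, -5], "yaw": 0},
    {"offset": [0, 0, -5], "yaw": 0},
    {"offset": [0, 0, -5], "yaw": 0},
    {"offset": [0, 0, -5], "yaw": 0},
    {"offset": [0, 0, -5], "yaw": 0},
    {"offset": [-1, 0, -5], "yaw": 0},
    {"offset": [-2, 0, -5], "yaw": 0},
    {"offset": [-2, 0, -5], "yaw": 0},
    {"offset": [-2, 0, -5], "yaw": 0},
    {"offset": [0, 0, 0], "yaw": 0},
  ],
)

```text
time: 9.05
tool_pos: [0.5073, 0.1186, 0.1215]
tool_rot: [3.14, 0.0, 1.46]
contact_force: [-0.9, -0.9, -0.8]
opening: 0.0095
grip_force: 12.0
```

```bash
python3 - <<'E'
from cell import read_camera
import cv2
a=read_camera('side')[190:365,160:393,::-1];cv2.imwrite('pics/s3.png',cv2.resize(a,(798,600),interpolation=cv2.INTER_CUBIC))
E
```

```text
(no output)
```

View pics/s3.png

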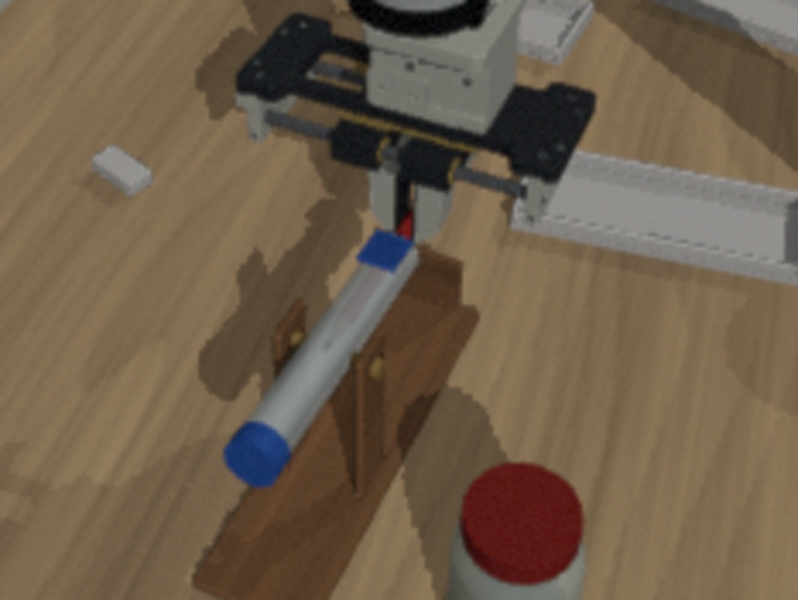

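The tube has swung up to about level with the pencil, red at (405,228) in the fingers. Draw it out.

Request:
send_rows(
  plan=[
    {"offset": [-8, 0, 0], "yaw": 0},
    {"offset": [-10, 0, 0], "yaw": 0},
    {"offset": [-10, 0, 0], "yaw": 0},
    {"offset": [-10, 0, 0], "yaw": 0},
    {"offset": [-10, 0, 0], "yaw": 0},
    {"offset": [-10, 0, 0], "yaw": 0},
    {"offset": [-10, 0, 0], "yaw": 0},
    {"offset": [-10, 0, 0], "yaw": 0},
    {"offset": [-10, 0, 0], "yaw": 0},
    {"offset": [-10, 0, 0], "yaw": 0},
    {"offset": [-10, 0, 0], "yaw": 0},
    {"offset": [-10, 0, 0], "yaw": 0},
    {"offset": [0, 0, 0], "yaw": 0},
  ],
)

```text
time: 10.4
tool_pos: [0.494, 0.0005, 0.1208]
tool_rot: [3.141, 0.0, 1.46]
contact_force: [-0.4, -0.7, -0.7]
opening: 0.0096
grip_force: 12.0
```

```bash
python3 - <<'E'
from cell import read_camera
import cv2
a=read_camera('side')[170:345,180:413,::-1];cv2.imwrite('pics/s4.png',cv2.resize(a,(798,600),interpolation=cv2.INTER_CUBIC))
E
```

```text
(no output)
```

View pics/s4.png

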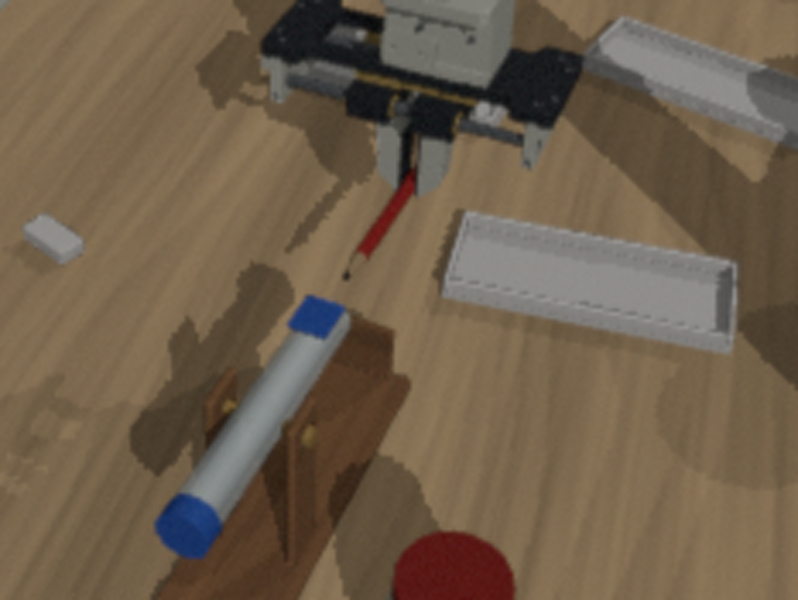

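Pencil is clear of the tube, point at (347,275), still in the fingers. Work out its tilt and the trip to the tray.

```bash
python3 - <<'E'
from h import *
from cell import status
s=status.observe(); p=np.array(s['tool_pos']); y=s['tool_rot'][2]
px=np.array([180,170])+np.array([347,275])*np.array([233/798,175/600])
o,v=ray('side',px); n=np.array([np.sin(y),-np.cos(y),0]); t=n@(p-o)/(n@v); P=o+v*t
ux=np.array([np.cos(y),np.sin(y),0]); print('tip',P,'along',ux@(P-p),'z rel tcp',P[2]-p[2])
# tray
m=np.array([.5656,-.26]); yt=-.158; ut=np.array([np.cos(yt),np.sin(yt)])
along=ux@(P-p); mid=along-.075  # pencil middle ahead of TCP along tool x
tgt=m-ut*mid; d=tgt-p[:2]
print('tgt',tgt,'d tool',d@ux[:2],d@n[:2],'mid',mid,'dyaw',y-yt)
E
```

```text
tip [0.50618399 0.11027627 0.10434842] along 0.10987134382892202 z rel tcp -0.016396235548865573
tgt [ 0.53116302 -0.25451322] d tool -0.24989401305296657 0.06530095649894088 mid 0.03487134382892203 dyaw 1.6176097594666
```

Request:
send_rows(
  plan=[
    {"offset": [-20, 5, 0], "yaw": 0},
    {"offset": [-35, 9, 0], "yaw": 0},
    {"offset": [-35, 9, 0], "yaw": 0},
    {"offset": [-35, 9, 0], "yaw": 0},
    {"offset": [-35, 9, 0], "yaw": 0},
    {"offset": [-35, 9, 0], "yaw": 0},
    {"offset": [-35, 9, 0], "yaw": 0},
    {"offset": [-20, 6, 0], "yaw": 0},
    {"offset": [0, 0, 0], "yaw": 0},
  ],
)

```text
time: 11.35
tool_pos: [0.5315, -0.2564, 0.1205]
tool_rot: [3.141, 0.001, 1.458]
contact_force: [-0.1, 0.0, 0.3]
opening: 0.0094
grip_force: 12.0
```

Request:
send_rows(
  plan=[
    {"offset": [0, 0, 0], "yaw": 0.08},
    {"offset": [0, 0, 0], "yaw": 0.14},
    {"offset": [0, 0, 0], "yaw": 0.14},
    {"offset": [0, 0, 0], "yaw": 0.14},
    {"offset": [0, 0, 0], "yaw": 0.14},
    {"offset": [0, 0, 0], "yaw": 0.14},
    {"offset": [0, 0, 0], "yaw": 0.14},
    {"offset": [0, 0, 0], "yaw": 0.14},
    {"offset": [0, 0, 0], "yaw": 0.14},
    {"offset": [0, 0, 0], "yaw": 0.14},
    {"offset": [0, 0, 0], "yaw": 0.14},
    {"offset": [0, 0, 0], "yaw": 0.14},
    {"offset": [0, 0, 0], "yaw": 0},
    {"offset": [0, 0, 0], "yaw": 0},
  ],
)

```text
time: 12.75
tool_pos: [0.5312, -0.2529, 0.1207]
tool_rot: [-3.141, 0.0, -0.155]
contact_force: [0.7, -0.6, -0.8]
opening: 0.0094
grip_force: 12.0
```

```bash
python3 - <<'E'
from cell import read_camera
import cv2
for c,(x,y) in {'top':(300,150),'side':(250,110)}.items():
  a=read_camera(c)[y:y+150,x:x+200,::-1];cv2.imwrite(f'pics/{c}5.png',cv2.resize(a,(800,600),interpolation=cv2.INTER_CUBIC))
E
```

```text
(no output)
```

View pics/side5.png

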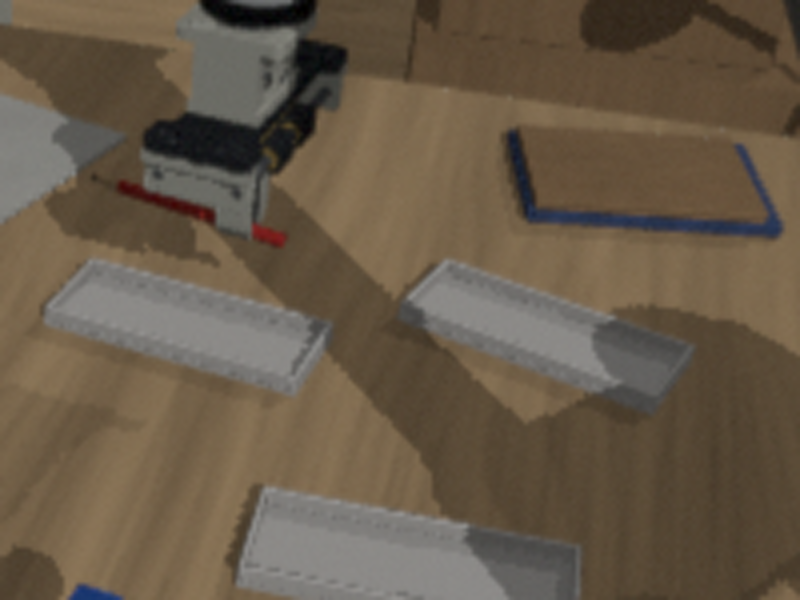

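View pics/top5.png

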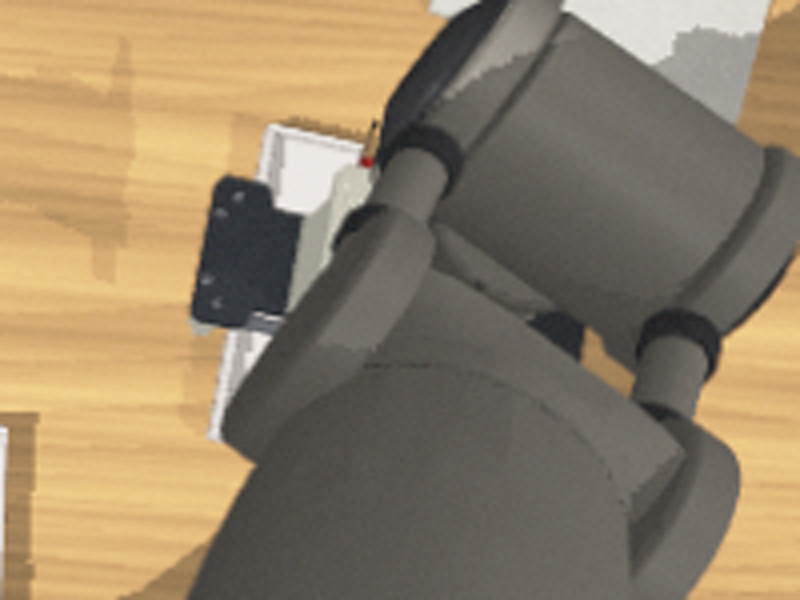

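Pencil level in the fingers over the far tray. In the side crop, blunt end (285,239), point (95,178), tray rim corners (92,262), (330,322), (294,380), (45,308). Cross-check the tray from the side view.

```bash
python3 - <<'E'
from h import *
q=lambda u:np.array([250,110])+np.array(u)/4
P=np.array([atz('side',q(u),.016) for u in [(92,262),(330,322),(294,380),(45,308)]])
print(P.round(4),P.mean(0).round(4),np.linalg.norm(P[0]-P[1]),np.linalg.norm(P[1]-P[2]),np.arctan2(*(P[0]-P[1])[1::-1]))
p=np.array([.5312,-.2529,.1207]);n=np.array([np.sin(-.155),-np.cos(-.155),0])
for u in [(95,178),(285,239)]:
    o,v=ray('side',q(u)); print((o+v*(n@(p-o)/(n@v))).round(4))
E
```

```text
[[ 0.6527 -0.2983  0.016 ]
 [ 0.4619 -0.275   0.016 ]
 [ 0.4724 -0.1952  0.016 ]
 [ 0.6662 -0.2259  0.016 ]] [ 0.5633 -0.2486  0.016 ] 0.19226620733933503 0.08042167034119913 -0.12190570205506895
[ 0.6425 -0.2703  0.1056]
[ 0.4967 -0.2475  0.0956]
```

Request:
send_rows(
  plan=[
    {"offset": [-5, -2, 10], "yaw": 0},
    {"offset": [0, 0, 15], "yaw": 0},
    {"offset": [0, 0, 15], "yaw": 0},
    {"offset": [0, 0, 12], "yaw": 0},
    {"offset": [0, 0, 10], "yaw": 0},
    {"offset": [0, 0, 8], "yaw": 0},
    {"offset": [0, 0, 6], "yaw": 0},
    {"offset": [0, 0, 5], "yaw": 0},
    {"offset": [0, 0, 4], "yaw": 0},
    {"offset": [0, 0, 2], "yaw": 0},
    {"offset": [0, 0, 2], "yaw": 0},
    {"offset": [0, 0, 0], "yaw": 0},
    {"offset": [0, 0, 0], "yaw": 0},
  ],
)

```text
time: 14.15
tool_pos: [0.5267, -0.2513, 0.0321]
tool_rot: [3.141, -0.001, -0.159]
contact_force: [0.3, 0.2, 0.8]
opening: 0.0096
grip_force: 12.0
```

Request:
send_rows(
  plan=[
    {"offset": [0, 0, 1.0], "yaw": 0},
    {"offset": [0, 0, 0.5], "yaw": 0},
    {"offset": [0, 0, 0], "yaw": 0},
  ],
  squeeze=4,
)

```text
time: 14.45
tool_pos: [0.5266, -0.2512, 0.0302]
tool_rot: [3.141, -0.0, -0.159]
contact_force: [0.6, -0.8, 0.0]
opening: 0.0096
grip_force: 4.0
```

Request:
send_rows(
  plan=[
    {"offset": [0, 0, 0], "yaw": 0},
    {"offset": [0, 0, 0], "yaw": 0},
    {"offset": [0, 0, 0], "yaw": 0},
    {"offset": [0, 0, 0], "yaw": 0},
  ],
  hand=0.8,
)

```text
time: 14.85
tool_pos: [0.5265, -0.2512, 0.0302]
tool_rot: [3.142, 0.0, -0.159]
contact_force: [0.0, 0.0, 0.9]
opening: 0.0184
grip_force: 0.0
```

Request:
send_rows(
  plan=[
    {"offset": [0, 0, -5], "yaw": 0},
    {"offset": [0, 0, -10], "yaw": 0},
    {"offset": [0, 0, -20], "yaw": 0},
    {"offset": [0, 0, -30], "yaw": 0},
    {"offset": [0, 0, -40], "yaw": 0},
    {"offset": [-40, 0, -20], "yaw": 0},
    {"offset": [-40, 0, 0], "yaw": 0},
    {"offset": [0, 0, 0], "yaw": 0},
    {"offset": [0, 0, 0], "yaw": 0},
  ],
)

```text
time: 15.75
tool_pos: [0.4474, -0.2387, 0.1565]
tool_rot: [3.141, -0.002, -0.16]
contact_force: [1.3, 0.1, 0.3]
opening: 0.0182
grip_force: 0.0
```

```bash
python3 - <<'E'
from cell import read_camera
import cv2
x,y=250,110
a=read_camera('side')[y:y+150,x:x+200,::-1];cv2.imwrite('pics/s6.png',cv2.resize(a,(800,600),interpolation=cv2.INTER_CUBIC))
E
```

```text
(no output)
```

View pics/s6.png

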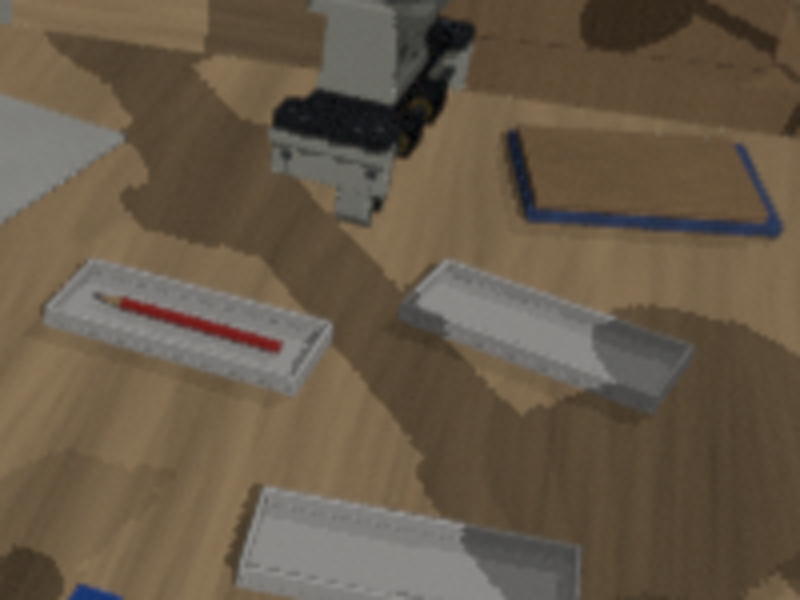

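The pencil lies flat in the far tray, from (97,296) to (282,347), well inside its walls, and the gripper is clear.

```bash
python3 -c "
from cell import ticket; print(ticket.hand_in())"
```

```text
the job is handed in; nothing more can be done
None
```

The pencil was tipped out, drawn from the tube and laid flat in the far tray, and I handed the job in at about 16 s; no verdict came back.

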